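Clear the waste can's lid and hold it open by its lever

ROBOT

A 7-joint arm with a two-finger parallel gripper is mounted at the origin on the work surface. World frame = base frame: x ahead of the robot, y to its left, z up, the work surface at z = 0. Lengths are in m, angles in rad, forces in N, time in s.
With the tool pointing down it reaches from about 0.425 to 0.875 m from the base axis. Payload 4.7 kg.
Tool frame: the origin (TCP) lies on the centre line of the jaws, within the pads' length; the fingertips stand 22 mm ahead of it and the grasp point (between the pads) lies 3 mm ahead of it; z points along the fingers, y is the direction in which the jaws open and shut (so a half turn about z gives the same grasp; the last joint's range is limited). The gripper opens to 87 mm and grips with 3 to 60 N. Pads are 19 mm wide; open, the fingers measure 117 mm over their backs; the gripper's body (75 mm by 190 mm) begins 51 mm behind the grasp point.
Start: joints at [0.014, 0.321, -0.07, 1.45, 0.023, 1.371, -0.057], TCP at [0.65, -0, 0.245] pointing down, gripper open.
Joint ranges: [-2.86, 2.86], [-0.3, 2.09], [-1.38, 1.24], [0.06, 2.45], [-1.56, 4.7], [0.09, 2.05], [-2.69, 2.69]. Speed limits (rad/s): [2.57, 2.57, 3.14, 3.14, 3.14, 3.14, 3.14].

INTERFACE

Orientations are given as a rotation vector (axis times angle).
In Python, from bench import ctrl, imaging, close_job, finder gives the robot as it stands. The module is installed in compiled form; this text tells all that it offers.
- The arm moves only by the shell command python3 -m jog 'ROWS' [FORCE]. ROWS is JSON, a list that holds one entry, the list of rows, each a list of 7 numbers: the shift along the tool's x, y, z in cm, then the turn, a rotation vector about the tool's x, y, z in degrees, then the finger opening in cm, from 0 to 8.7. In form: [[[dx, dy, dz, ax, ay, az, claw], ...]]. A call has 1 to 12 rows; each row shifts and turns the commanded pose from where the row before left it, along the tool's axes as they then stand; what a row does not reach is not made up. A row lasts 1/10 s, in which the tool goes at most 50 mm and 8.59 degrees, less where a joint would pass 70% of its speed; a pose out of reach is approached as far as the arm can. A call is refused whole if a number of a shift passes 5 or a number of a turn 8.59, either way. A call with a gripper value outside its range is refused whole. The fingers move at their own pace and stop on an object; FORCE is the grip in N (left out, the last holds). Time passes only in rows, so rows that do not move let the fingers close. It gives the time, the measured TCP pose, the force and the opening at its end, in the units of the state.
- ctrl.get_state(): the state, without advancing time (a new reading comes with each control period).
- imaging.get_image(name): name is "scene" or "side" or "wrist"; returns a dict with "frame" (420x560x3 uint8, red, green, blue), "intrinsics" (3x3 intrinsics, pixels), "pose" (4x4, takes a point from camera to world coordinates). Camera axes: x right, y down, z forward; pixel columns grow to the right and rows downward; lengths in m; the calibration is good to about 2 mm. The wrist camera is an equidistant fisheye: a pixel r from the principal point sees the ray r / f radians off the axis. A picture is of the moment at which its call begins. There is no depth.
- close_job(): hands the job in, once; it reports no verdict.
Trained networks look in the newest picture that a camera, given by its name, has taken for a name from the list of things; names that differ only in an ending like _2 or _b are one class to them, and where a whole thing is asked for, a point or a joint stands for the part that bears it (a point fixed in the world has none). Each returns a list of dicts, best first, with "conf" (0 to 1); they miss things now and then, are a little off and sometimes report something else, mostly with a low value. They report only what shows in the picture. A call takes as long as a camera call. They do not tell look-alikes from the thing itself.
- finder.trace(label, camera): "region" (420x560 bool, what is visible of it) and "point" ([row, column] as shares, 0 to 1, of the picture: columns of its width, rows of its height, amid what is visible of it).
- finder.spot_point(label, camera): "point" ([row, column] as shares, 0 to 1, of the picture: columns of its width, rows of its height: a listed point, or the origin of a listed thing).
The state is a dict: "time": time; "joint_positions": joint angles; "qd": joint speeds; "joint_torque": joint torques, N m; "position": TCP position; "tool_rot": TCP orientation; "ft_force": force on the tool from outside, world axes, zero at the start; "torque": the same for the moment, N m; "grip_width": opening from 0.0 (shut) to 1.0 (fully open).
Only numpy, scipy, OpenCV 4.12 (cv2) and the standard library are available. Lean on these libraries where they do the work, as an engineer would, in place of code of your own. Each camera call takes 0.05 s, during which the arm holds its last target. There are 200 camera calls.

TASK

Hold the bench waste can open for a colleague. First push the flat case that was left on its lid sideways, sliding it without picking it up, until it lies flat on top of the white drawer unit next to the can, clear of the lid; then press the paddle of the long lever at the can's side all the way down with the fingertips, so that the heavy lid swings up fully, and keep it pressed: finish while holding the lever down. Raise the lid with the lever only, not by pushing or lifting the lid itself, and leave everything else standing where it is.

Things in the scene. Friction and masses are not known exactly. Their poses are not given: they have to be found in the camera images.
- can: Bench waste can: open-topped sheet-metal box 196 (x) x 200 (y) x 162 mm high, fixed to the bench; origin at the centre of its underside on the bench, x towards the back (away from the robot), y towards the drawer unit, z up. It stands turned by -0.15 to 0.35 rad (counter-clockwise from above). Its lid is hinged along the rear top edge; the lever runs along its -y side.
- lid_top (a point): Centre of the top face of the can's lid, a heavy flat steel plate 206 x 206 x 6 mm (0.7 to 1.2 kg). Shut, it lies at x = 0, y = 0, z = 170 mm in the can's frame, and the plate reaches 103 mm to each side of it. The hinge line runs along the rear edge, 100 mm behind this point and 7 mm below it.
- lid (a joint): Lid angle, rad: 0 shut, grows as the front edge (robot's side) rises; 1.02 fully open. Driven by the lever, about 2 rad of lid per rad of lever; self-closing: it falls shut when the lever is let go.
- lever (a joint): Lever angle, rad: 0 at rest (paddle up), grows as the paddle is pressed down; stopped by a rubber buffer at 0.51, where the lid is fully open. Pressing takes about 6 to 12 N at the paddle at first, falling to 2 to 5 N near the end of the stroke, and rises steeply on the buffer; let go, the lid's weight brings it back up.
- lever_axis (a point): Pivot of the lever, at x = +23, y = -124, z = 147 mm in the can's frame. The lever is a flat steel bar 6 mm wide and 16 mm high along the can's -y side, its long arm towards the robot, rising to the paddle at rest; a pin at its short end lifts a slotted lug of the lid.
- paddle_top (a point): Centre of the top face of the lever's paddle, a flat plate 44 (x) x 36 (y) x 6 mm in front of the can at its -y side: press here. At rest at x = -173, y = -124, z = 202 mm in the can's frame (78 mm in front of the can). Over the full stroke it sinks about 101 mm on an arc about the pivot, staying within 10 mm of the same x in the can's frame, so a straight push down follows it.
- case: Flat grey plastic case 120 (x) x 64 (y) x 30 mm high with black seam and two clasps, about 0.25 kg, lying loose on the can's lid at the start, turned by up to 0.3 rad from the can's axes. Origin at the centre of its underside, z up. It slides easily.
- drawers: White drawer unit, a closed cabinet 200 (x) x 230 (y) x 168 mm high, fixed, at the can's +y side with a 4 mm gap to the lid. Origin at the centre of its underside on the bench, which is at y = +222 mm in the can's frame; axes as the can's. Its flat top is 2 mm lower than the shut lid's top; the half next to the can is free, a small jar stands near its other end.
- flask: Bystander: conical flask, 82 mm wide, 130 mm high, on the magnetic stirrer at the right side; origin under its foot.
- beaker: Bystander: glass beaker, 68 mm wide, 90 mm high, on the bench in front of the can; origin under its foot.
- wash_bottle: Bystander: white wash bottle with a thin bent spout, 60 mm wide, 175 mm high, on the bench to the right of the lever; origin under its foot.
- jar: Bystander: small amber jar, 44 mm wide, 75 mm high, on the drawer unit near its far end from the can; origin under its foot.
- handset: Bystander: cream handset, 75 x 36 x 20 mm, lying on the bench in front, to the left; origin under its centre.
- tip_box: Bystander: grey pipette-tip box with clear top, 112 x 77 x 61 mm, on the bench to the right; origin under its centre.
- spatula: Bystander: double-ended steel laboratory spatula, 163 mm long, lying on the bench on the left; origin under it.
Mind the look-alikes: they are no part of the job. Leave any blue or pink look-alike of the case alone.

How it is judged:
By the outcome, as a careful person would: the job done as asked, in the order asked, and still so for the second after the job is handed in, while the arm keeps its last pose, push and grip.
It also fails if it takes over 48 s, if anything falls off the work surface, if the arm or the gripper's body presses on something with over 40 N, if the wrist force passes 120 N, or if a joint passes its speed limit or range.

## Working session

There is one attempt and no reset: what is moved stays moved. The work goes in short steps, Python scripts to look and compute and a shell command to move; the robot and the scene stay as the last step left them, time stands still between calls to the robot, and variables do not carry over. Pictures are saved under pics/ and viewed, about 8 in all and at most 12, crops included, and the job is handed in when it is done.

```bash
mkdir -p pics; cat > h.py <<'E'
import numpy as np, cv2
from bench import ctrl, imaging, finder
from scipy.spatial.transform import Rotation as R
def ray(im,rc):
    K=np.array(im["intrinsics"]);T=np.array(im["pose"])
    d=np.linalg.inv(K)@np.array([rc[1]*560,rc[0]*420,1.]);return T[:3,3],T[:3,:3]@d
def at_z(im,rc,z):
    o,d=ray(im,rc);return o+d*(z-o[2])/d[2]
def tri(a,b):
    A=[];B=[]
    M=np.zeros((3,3));v=np.zeros(3)
    for o,d in (a,b):
        d=d/np.linalg.norm(d);P=np.eye(3)-np.outer(d,d);M+=P;v+=P@o
    p=np.linalg.solve(M,v);return p,[np.linalg.norm((np.eye(3)-np.outer(d,d)/(d@d))@(p-o)) for o,d in (a,b)]
def proj(im,p):
    T=np.array(im["pose"]);c=T[:3,:3].T@(np.asarray(p)-T[:3,3]);u=np.array(im["intrinsics"])@c;return u[:2]/u[2]
E
python3 - <<'E'
from h import *
np.set_printoptions(precision=3,suppress=True)
ims={c:imaging.get_image(c) for c in("scene","side")}
cv2.imwrite("pics/a.png",cv2.resize(np.hstack([ims["scene"]["frame"]])[:,:,::-1],(800,600),interpolation=cv2.INTER_CUBIC))
cv2.imwrite("pics/b.png",cv2.resize(ims["side"]["frame"][:,:,::-1],(800,600),interpolation=cv2.INTER_CUBIC))
zs=dict(can=0,lid_top=.170,lever_axis=.147,paddle_top=.202,case=.170,drawers=0,jar=.168,wash_bottle=0,beaker=0)
for n,z in zs.items():
    best={}
    for c in ims:
        for r in finder.spot_point(n,c)[:3]:
            best.setdefault(c,r); print(n,c,round(r["conf"],2),np.array(r["point"])*[420,560],at_z(ims[c],r["point"],z))
    if len(best)==2: print("   tri",*tri(*[ray(ims[c],best[c]["point"]) for c in best]))
print({c:ims[c]["pose"][:3] for c in ims}); print(ctrl.get_state())
E
```

```text
can scene 0.46 [131.208 267.512] [ 0.409 -0.692  0.   ]
can side 0.81 [227.304 303.408] [ 0.643 -0.049  0.   ]
   tri [ 0.476 -0.234  0.254] [np.float64(0.04814812341957041), np.float64(0.04814812341957034)]
lid_top scene 0.71 [194.292 248.808] [ 0.64  -0.031  0.17 ]
lid_top side 0.93 [185.808 301.28 ] [ 0.637 -0.036  0.17 ]
lid_top side 0.75 [222.6   298.816] [ 0.501 -0.145  0.17 ]
   tri [ 0.64  -0.034  0.167] [np.float64(1.4285903817594391e-05), np.float64(1.4285903817532038e-05)]
lever_axis side 0.96 [204.12 337.12] [ 0.666 -0.157  0.147]
paddle_top side 0.69 [223.314 291.424] [ 0.456 -0.155  0.202]
case scene 0.89 [249.186 318.024] [0.491 0.274 0.17 ]
case scene 0.67 [189.588 212.576] [ 0.759 -0.089  0.17 ]
case scene 0.66 [190.092 243.992] [ 0.652 -0.058  0.17 ]
case side 0.9 [245.28  387.128] [ 0.597 -0.38   0.17 ]
case side 0.79 [232.218 219.016] [ 0.317 -0.01   0.17 ]
case side 0.63 [276.486 349.608] [ 0.434 -0.374  0.17 ]
   tri [ 0.552 -0.144 -0.04 ] [np.float64(0.2579641551671632), np.float64(0.25796415516716303)]
drawers scene 0.77 [270.984 259.896] [0.653 0.176 0.   ]
d
[... 935 characters left out ...]
7 , -0.199,  0.823],
       [ 0.262,  0.64 , -0.722,  1.015],
       [ 0.005, -0.749, -0.662,  1.069]]), 'side': array([[ 0.679, -0.461,  0.571, -0.328],
       [-0.734, -0.441,  0.516, -0.82 ],
       [ 0.014, -0.77 , -0.638,  1.113]])}
{'time': 1.0, 'joint_positions': array([ 0.014,  0.321, -0.07 ,  1.451,  0.023,  1.371, -0.057]), 'qd': array([ 0.001, -0.002,  0.002, -0.001,  0.001, -0.002,  0.   ]), 'joint_torque': array([  0.   , -49.112,  -0.403, -31.278,  -0.064,   0.034,   0.   ]), 'position': array([ 0.65 , -0.   ,  0.245]), 'tool_rot': array([2.221, 2.221, 0.   ]), 'ft_force': array([0.715, 0.11 , 0.004]), 'torque': array([-0.077, -0.054, -0.012]), 'grip_width': 0.9990174714044732}
```

View pics/a.png

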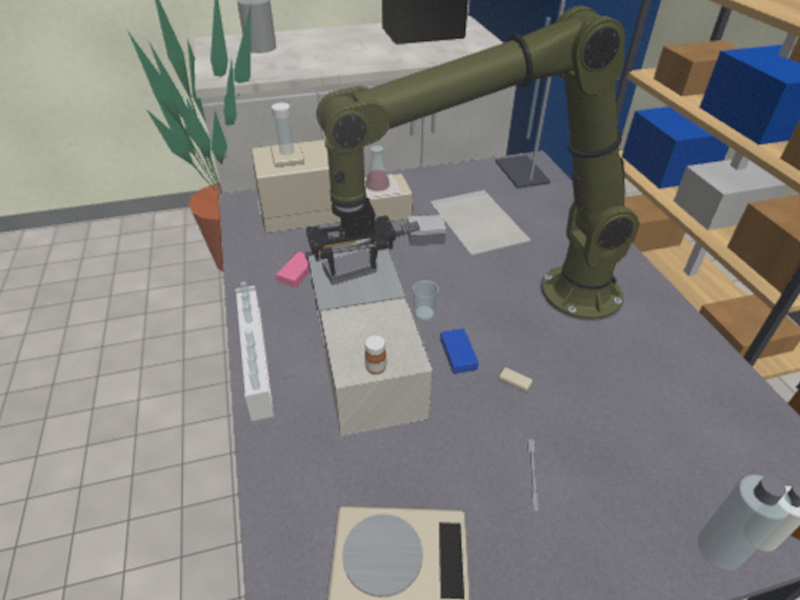

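View pics/b.png

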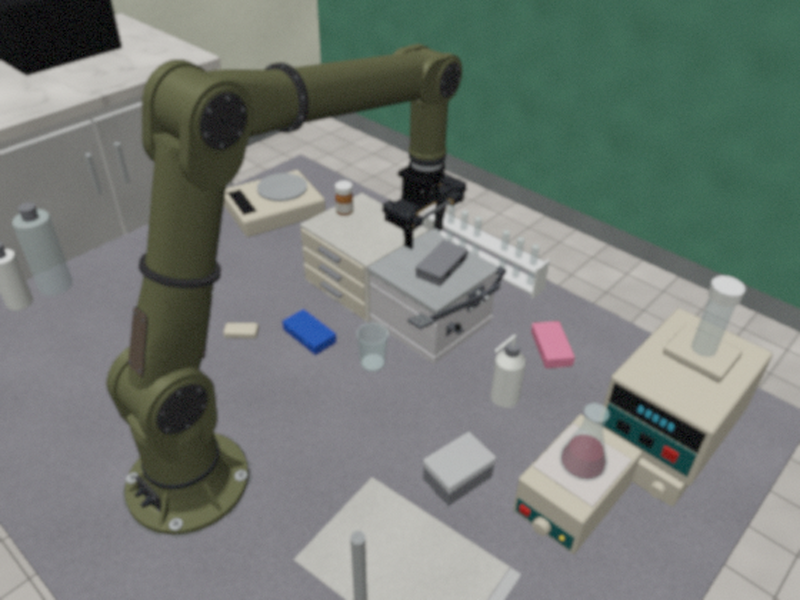

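The grey case lies on the lid, side view (442,262) and scene (350,262). The look-alikes are blue at side (309,331) and pink at side (553,344), both on the bench. Next I'll fit the can's yaw and the case's pose, and confirm with an overlay crop.

```bash
cat >> h.py <<'E'
from scipy.optimize import minimize
def wray(im,rc):
    K=np.array(im["intrinsics"]);T=np.array(im["pose"])
    v=np.array([(rc[1]*560-K[0,2])/K[0,0],(rc[0]*420-K[1,2])/K[1,1]]);t=np.linalg.norm(v)
    d=np.array([*(v/t*np.sin(t)),np.cos(t)]);return T[:3,3],T[:3,:3]@d
def wproj(im,p):
    K=np.array(im["intrinsics"]);T=np.array(im["pose"]);c=T[:3,:3].T@(np.asarray(p)-T[:3,3])
    r=np.linalg.norm(c[:2]);t=np.arctan2(r,c[2]);return np.array([K[0,2]+K[0,0]*c[0]/r*t,K[1,2]+K[1,1]*c[1]/r*t])
def fr(x,y,th,p):
    c,s=np.cos(th),np.sin(th);return np.array([x+c*p[0]-s*p[1],y+s*p[0]+c*p[1],p[2]])
def rect(x,y,th,hx,hy,z,oy=0):
    return [fr(x,y,th,(a*hx,oy+b*hy,z)) for a,b in((-1,-1),(1,-1),(1,1),(-1,1))]
E
python3 - <<'E'
from h import *
np.set_printoptions(precision=3,suppress=True)
ims={c:imaging.get_image(c) for c in("side","wrist")}
for n,z in dict(lid_top=.17,drawers=0,jar=.168,case=.17,paddle_top=.202,lever_axis=.147).items():
    for r in finder.spot_point(n,"wrist")[:3]:
        o,d=wray(ims["wrist"],r["point"]);print(n,round(r["conf"],2),np.array(r["point"])*[420,560],o+d*(z-o[2])/d[2])
for c in ims:
    for r in finder.trace("case",c)[:5]:
        m=r["region"].astype(np.uint8)
        f=(ray if c=="side" else wray)
        g=[p[0] for p in max(cv2.findContours(m,0,2)[0],key=len)]
        w=[]
        for u,v in g:
            o,d=f(ims[c],(v/420,u/560));w.append((o+d*(.2-o[2])/d[2])[:2])
        q=cv2.minAreaRect(np.array(w,np.float32)); print(c,round(r["conf"],2),r["point"],m.sum(),q)
x,y,th=.641,-.034,0
s=ims["side"]["frame"][:,:,::-1].copy();s=cv2.resize(s,None,fx=4,fy=4,interpolation=cv2.INTER_CUBIC)
w=cv2.resize(ims["wrist"]["frame"][:,:,::-1],None,fx=1.4,fy=1.4)
for q in (rect(x,y,th,.103,.103,.17),rect(x,y,th,.1,.115,.168,.222),[fr(x,y,th,(-.173+a*.022,-.124+b*.018,.202)) for a,b in((-1,-1),(1,-1),(1,1),(-1,1))]):
    cv2.polylines(s,[np.int32([4*proj(ims["side"],p) for p in q])],True,(0,0,255),1)
    cv2.polylines(w,[np.int32([1.4*wproj(ims["wrist"],p) for p in q])],True,(0,0,255),1)
cv2.imwrite("pics/c.png",s[480:1080,760:1560]);cv2.imwrite("pics/d.png",w)
E
```

```text
drawers 0.89 [ 33.6   273.112] [0.641 0.18  0.   ]
jar 0.54 [14.7   49.224] [0.462 0.174 0.168]
case 0.95 [ 86.394 101.696] [0.52  0.104 0.17 ]
case 0.66 [295.386 273.616] [ 0.645 -0.056  0.17 ]
paddle_top 0.25 [296.982 275.52 ] [ 0.646 -0.039  0.202]
side 0.9 [0.4369, 0.5516] 793 ((0.6328493356704712, -0.06886707246303558), (0.16036450862884521, 0.08220360428094864), 11.166589736938477)
side 0.66 [0.5517, 0.3893] 679 ((0.2938932478427887, -0.029584739357233047), (0.11727523058652878, 0.06561904400587082), 86.7975845336914)
side 0.59 [0.574, 0.692] 694 ((0.582219660282135, -0.38311395049095154), (0.12349472939968109, 0.062264349311590195), 47.54738235473633)
side 0.56 [0.4152, 0.4382] 3575 ((0.534600019454956, 0.09378790855407715), (0.45391950011253357, 0.22163473069667816), 50.37732696533203)
wrist 0.88 [0.2024, 0.1754] 4748 ((0.531990110874176, 0.1016872227191925), (0.06268329173326492, 0.040898460894823074), 86.9204330444336)
```

View pics/c.png

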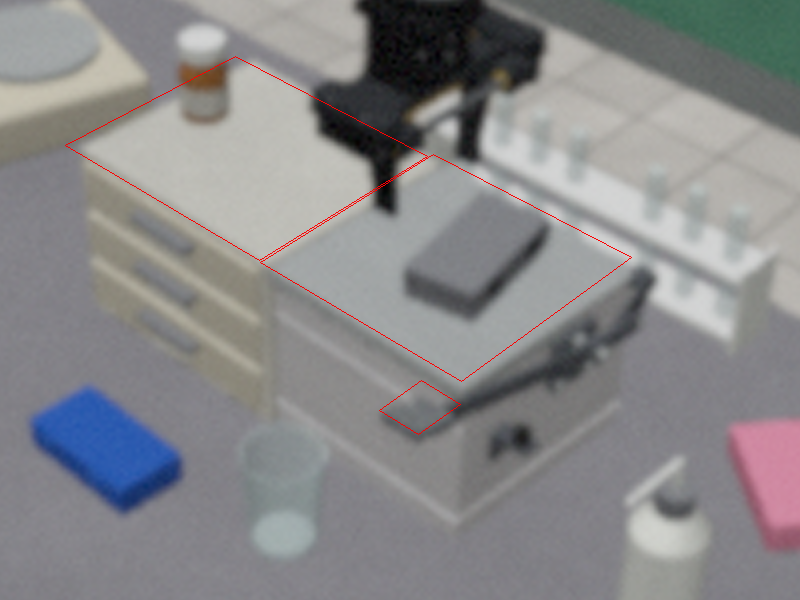

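View pics/d.png

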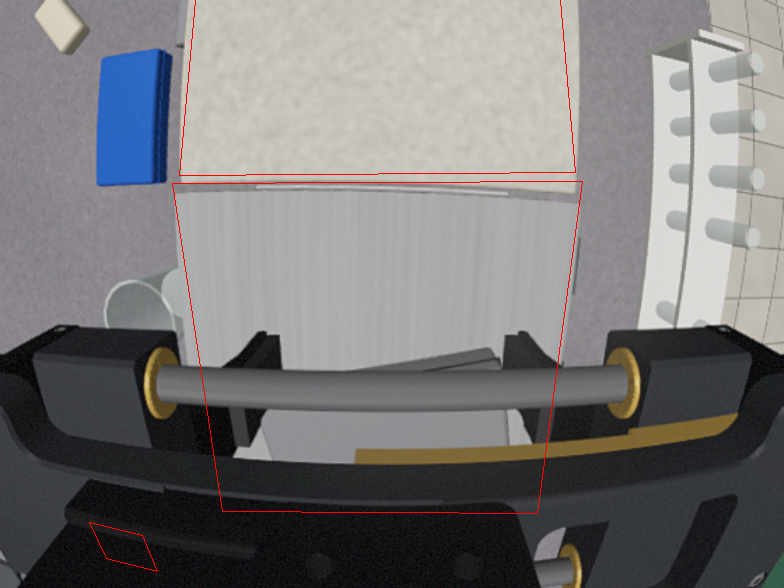

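```bash
python3 - <<'E'
from h import *
from scipy.optimize import least_squares
np.set_printoptions(precision=4,suppress=True)
ims={c:imaging.get_image(c) for c in("side","wrist")}
S=lambda u,v:np.array([(760+u)/4,(480+v)/4]); W=lambda u,v:np.array([u,v])/1.4
obs=[(0,S(85,155),(-.1,.337,.168)),(0,S(272,268),(-.103,.103,.17)),(0,S(463,384),(-.103,-.103,.17)),(0,S(427,412),(-.173,-.124,.202)),
 (1,W(177,192),(-.103,.103,.17)),(1,W(577,203),(.103,.103,.17))]
P=(proj,wproj);N=("side","wrist")
f=lambda q:np.concatenate([P[k](ims[N[k]],fr(*q,p))-o for k,o,p in obs])
r=least_squares(f,[.641,-.034,0]);print("can",r.x,f(r.x).reshape(-1,2))
x,y,th=r.x
c4=[S(490,195),S(548,228),S(472,300),S(407,270)]
q=np.array([at_z(ims["side"],(p[1]/420,p[0]/560),.2)[:2] for p in c4]);print("case top",q,q.mean(0),cv2.minAreaRect(q.astype(np.float32)),[np.linalg.norm(q[i]-q[i-1]) for i in range(4)])
e=(q[0]-q[3])+(q[1]-q[2]);print("case yaw",np.arctan2(e[1],e[0]))
print("paddle",fr(x,y,th,(-.173,-.124,.202)),"axis",fr(x,y,th,(.023,-.124,.147)))
cc=q.mean(0)-[x,y];c,s=np.cos(th),np.sin(th);print("case in can",c*cc[0]+s*cc[1],-s*cc[0]+c*cc[1])
E
```

```text
can [ 0.6386 -0.0421 -0.0254] [[-2.3097 -2.3652]
 [-1.6534 -0.7518]
 [-0.1735  0.9324]
 [-1.9621  0.4071]
 [-2.3427  1.6432]
 [ 3.3198 -0.2216]]
case top [[ 0.6982 -0.0283]
 [ 0.6955 -0.0891]
 [ 0.5861 -0.1047]
 [ 0.58   -0.0458]] [ 0.6399 -0.067 ] ((0.6421269178390503, -0.0665355771780014), (0.1218385323882103, 0.05974898859858513), 8.144013404846191) [np.float64(0.11950246490368116), np.float64(0.060804640919803525), np.float64(0.1105574096840497), np.float64(0.059243101786978794)]
case yaw 0.14453931422640523
paddle [ 0.4625 -0.1617  0.202 ] axis [ 0.6585 -0.1666  0.147 ]
case in can 0.0019458896637133463 -0.024857765981402748
```

```bash
python3 -m jog '[[[-4,0,0,0,0,0,6],[-4,0,0,0,0,0,6],[-3.7,-0.2,0,0,0,0,6],[0,0,0,0,0,-8.3,6],[0,0,1.5,0,0,0,6],[0,0,1.5,0,0,0,6],[0,0,0,0,0,0,6],[0,0,0,0,0,0,6]]]' 20
python3 - <<'E'
from h import *
im=imaging.get_image("side")["frame"][:,:,::-1]
cv2.imwrite("pics/e.png",cv2.resize(im[110:270,190:390],(800,640),interpolation=cv2.INTER_CUBIC)[:600])
E
```

```text
time: 2.4
position: [0.6476, -0.1155, 0.2133]
tool_rot: [-2.053, -2.376, 0.001]
ft_force: [-0.1, -0.4, 1.4]
grip_width: 0.691
```

View pics/e.png

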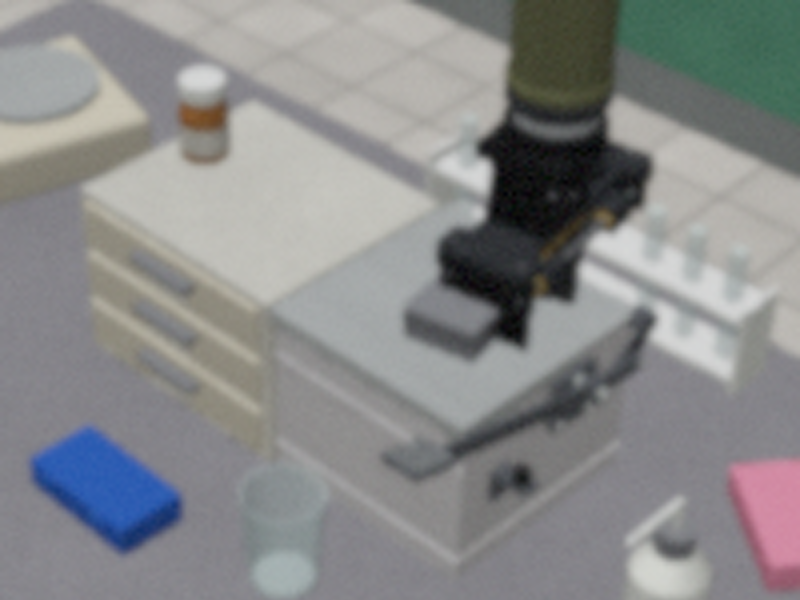

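The view shows both fingertips behind the case's near face, with free lid around them. Next I lower and push.

```bash
python3 -m jog '[[[0,0,0.7,0,0,0,6],[0,0,0.6,0,0,0,6],[0.4,0,0,0,0,0,6],[0.4,0,0,0,0,0,6],[0.5,0,0,0,0,0,6],[0.7,0,0,0,0,0,6],[1,0,0,0,0,1,6],[1,0,0,0,0,1,6],[1,0,0,0,0,1,6],[1,0,0,0,0,1,6],[1,0,0,0,0,1,6],[1,0,0,0,0,1,6]]]'
python3 -m jog '[[[1,0,0,0,0,1,6],[1,0,0,0,0,1,6],[1,0,0,0,0,1,6],[1,0,0,0,0,0.7,6],[1,0,0,0,0,0,6],[1,0,0,0,0,0,6],[1,0,0,0,0,0,6],[0,0,0,0,0,0,6]]]'
python3 - <<'E'
from h import *
np.set_printoptions(precision=3,suppress=True)
p=ctrl.get_state()["position"];th=-.0254;d=p[:2]-[.6386,-.0421];c,s=np.cos(th),np.sin(th);print("tcp in can",c*d[0]+s*d[1],-s*d[0]+c*d[1])
im=imaging.get_image("side")["frame"][:,:,::-1]
cv2.imwrite("pics/f.png",cv2.resize(im[110:270,190:390],(800,640),interpolation=cv2.INTER_CUBIC)[:600])
E
```

```text
time: 3.65
position: [0.639, -0.0376, 0.2019]
tool_rot: [2.177, 2.264, -0.001]
ft_force: [0.2, -2.1, 0.6]
grip_width: 0.688
time: 4.45
position: [0.6392, 0.0356, 0.2016]
tool_rot: [-2.244, -2.197, -0.003]
ft_force: [-0.2, -0.3, 0.1]
grip_width: 0.688
tcp in can -0.0013503949901750114 0.07767301283339756
```

View pics/f.png

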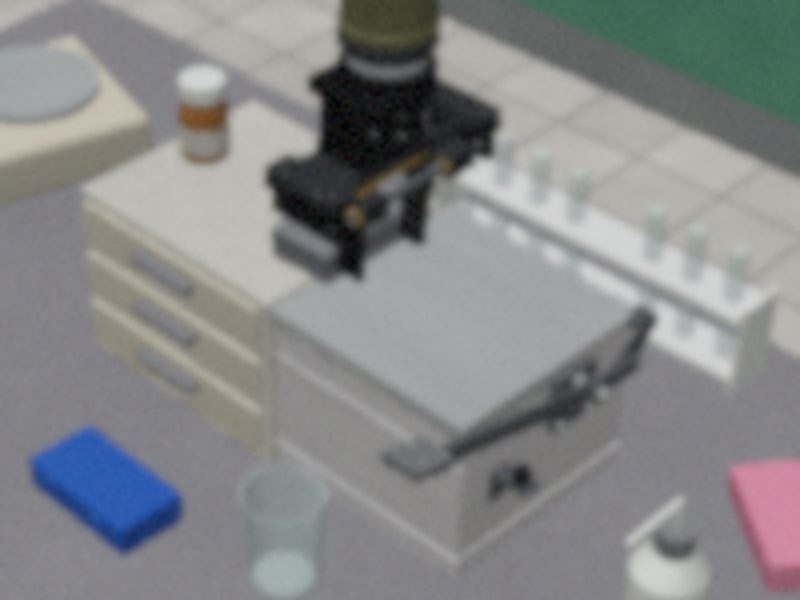

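The case is sliding and stays straight against the fingers. It needs about 4 cm more, then I retreat and lift.

```bash
python3 -m jog '[[[1,0,0,0,0,0,6],[1,0,0,0,0,0,6],[1,0,0,0,0,0,6],[0.7,0,0,0,0,0,6],[0.5,0,0,0,0,0,6],[0,0,0,0,0,0,6],[-2,0,0,0,0,0,6],[-2,0,-2,0,0,0,6],[-3,0,-4,0,0,0,0],[-4,0,-4,0,0,0,0],[-4,0,0,0,0,0,0],[0,0,0,0,0,0,0]]]'
python3 - <<'E'
from h import *
np.set_printoptions(precision=3,suppress=True)
ims={c:imaging.get_image(c) for c in("side","scene")}
a=[]
for c,(r0,c0) in dict(side=(110,190),scene=(170,200)).items():
    I=cv2.resize(ims[c]["frame"][:,:,::-1],None,fx=4,fy=4,interpolation=cv2.INTER_CUBIC)
    x,y,th=.6386,-.0421,-.0254
    for q in (rect(x,y,th,.103,.103,.17),rect(x,y,th,.1,.115,.168,.222)):
        cv2.polylines(I,[np.int32([4*proj(ims[c],p) for p in q])],True,(0,0,255),1)
    a.append(I[r0*4:r0*4+600,c0*4:c0*4+(800 if c=="side" else 600)])
cv2.imwrite("pics/g.png",cv2.resize(np.hstack(a),(800,343)))
E
```

```text
time: 5.7
position: [0.6367, -0.0798, 0.2991]
tool_rot: [2.256, 2.177, -0.002]
ft_force: [0.6, 0.3, -0.5]
grip_width: 0.418
```

View pics/g.png

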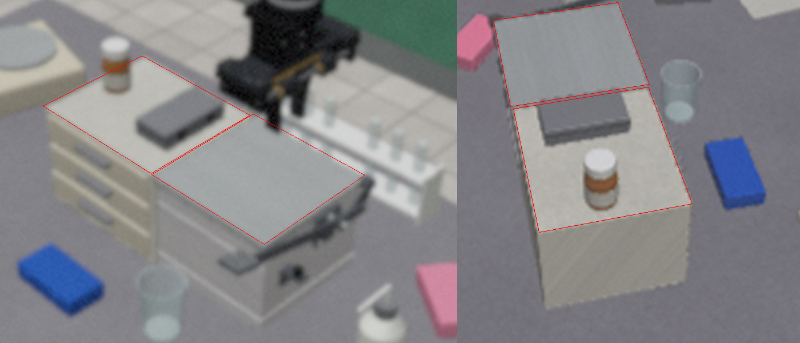

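```bash
python3 -m jog '[[[-4,-3,0,0,0,8,0],[-3,-3.5,0,0,0,8,0],[0,0,0,0,0,8,0],[0,0,0,0,0,8,0],[0,0,0,0,0,8,0],[0,0,0,0,0,8,0],[0,0,0,0,0,8,0],[0,0,0,0,0,8,0],[0,0,0,0,0,8,0],[0,0,0,0,0,8,0],[0,0,0,0,0,8,0],[0,0,0,0,0,0,0]]]'
python3 - <<'E'
from h import *
np.set_printoptions(precision=3,suppress=True)
im=imaging.get_image("side");s=ctrl.get_state();M=R.from_rotvec(s["tool_rot"]).as_matrix()
print(s["position"],s["grip_width"],s["joint_positions"]);print(M)
t=np.array([.4625,-.1617,.30]);print("shift cm",M.T@(t-s["position"])*100)
for z in(.14,.155,.17): print("spout",z,at_z(im,((480+503)/4/420,(760+628)/4/560),z))
print("cap",at_z(im,((480+490)/4/420,(760+678)/4/560),.15))
E
```

```text
time: 7.0
position: [0.5666, -0.1319, 0.2964]
tool_rot: [-3.14, -0.02, 0.001]
ft_force: [0.7, -0.6, 0.1]
grip_width: 0.009
[ 0.567 -0.132  0.297] 0.008767643789547482 [ 0.075  0.154  0.123  1.552 -0.02   1.437 -1.355]
[[ 1.     0.016 -0.   ]
 [ 0.016 -1.     0.001]
 [-0.    -0.001 -1.   ]]
shift cm [-10.449   2.787  -0.347]
spout 0.14 [ 0.547 -0.285  0.14 ]
spout 0.155 [ 0.533 -0.293  0.155]
spout 0.17 [ 0.52  -0.302  0.17 ]
cap [ 0.572 -0.308  0.15 ]
```

```bash
python3 -m jog '[[[-4,1,0,0,0,0,0],[-4,1,0,0,0,0,0],[-2.4,0.8,0,0,0,0,0],[0,0,3,0,0,0,0],[0,0,2.5,0,0,0,0],[0,0,0,0,0,0,0],[0,0,0,0,0,0,0]]]' 20
python3 - <<'E'
from h import *
im=imaging.get_image("side");I=cv2.resize(im["frame"][:,:,::-1],None,fx=4,fy=4,interpolation=cv2.INTER_CUBIC)
print(4*proj(im,(.4625,-.1617,.202))-[760,480],finder.spot_point("paddle_top","side"))
cv2.imwrite("pics/i.png",I[480:1080,760:1560])
E
```

```text
time: 7.75
position: [0.4628, -0.1625, 0.2422]
tool_rot: [-3.141, -0.021, 0.0]
ft_force: [0.0, 0.7, 0.2]
grip_width: 0.007
[419.1700343  413.67461998] [{'point': [0.5264, 0.5259], 'conf': 0.78}, {'point': [0.6019, 0.4696], 'conf': 0.25}]
```

View pics/i.png

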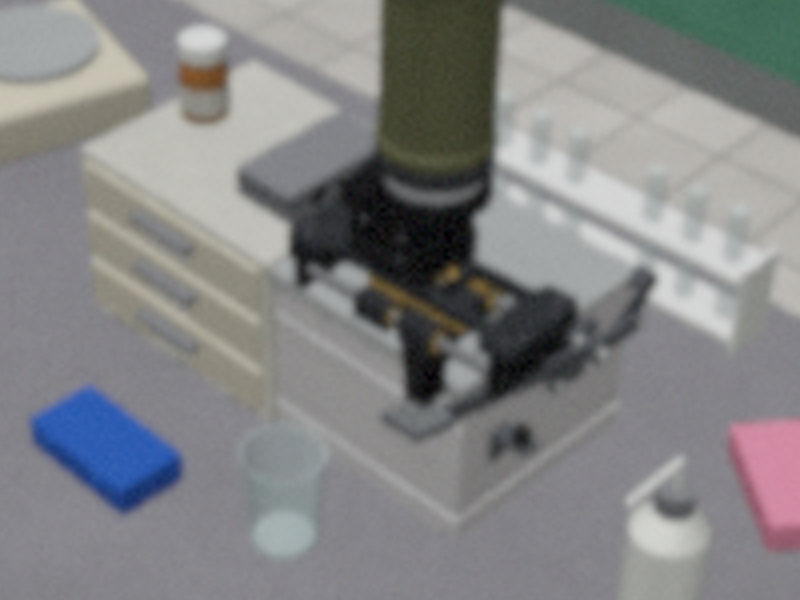

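The closed fingertips are at (423,395), directly above the paddle at about (425,415), and the gripper body is clear of the can and the wash bottle. I press straight down in steps.

```bash
python3 -m jog '[[[0,0,1,0,0,0,0],[0,0,0.8,0,0,0,0],[0,0,0.6,0,0,0,0],[0,0,0.8,0,0,0,0],[0,0,0.8,0,0,0,0],[0,0,0.8,0,0,0,0]]]'
python3 -m jog '[[[0,0,0.8,0,0,0,0],[0,0,0.8,0,0,0,0],[0,0,0.8,0,0,0,0],[0,0,0.8,0,0,0,0],[0,0,0.8,0,0,0,0],[0,0,0.8,0,0,0,0],[0,0,0.5,0,0,0,0],[0,0,0,0,0,0,0]]]'
```

```text
time: 8.45
position: [0.4615, -0.1636, 0.1946]
tool_rot: [3.141, 0.016, -0.003]
ft_force: [-6.3, -0.5, 9.4]
grip_width: 0.003
time: 9.25
position: [0.4628, -0.1635, 0.1409]
tool_rot: [3.141, 0.016, 0.001]
ft_force: [-1.2, -1.9, 5.3]
grip_width: 0.005
```

```bash
python3 -m jog '[[[0,0,0.6,0,0,0,0],[0,0,0.6,0,0,0,0],[0,0,0.4,0,0,0,0],[0,0,0,0,0,0,0]]]'
python3 -m jog '[[[0,0,0.2,0,0,0,0],[0,0,0,0,0,0,0]]]'
python3 -m jog '[[[0,0,0.2,0,0,0,0],[0,0,0,0,0,0,0]]]'
python3 - <<'E'
from h import *
a=[]
for c,(r0,c0) in dict(side=(110,190),scene=(130,170)).items():
    I=cv2.resize(imaging.get_image(c)["frame"][:,:,::-1],None,fx=4,fy=4,interpolation=cv2.INTER_CUBIC)
    a.append(I[r0*4:r0*4+720,c0*4:c0*4+(800 if c=="side" else 720)])
cv2.imwrite("pics/j.png",cv2.resize(np.hstack(a),(800,379)))
print(ctrl.get_state())
E
```

```text
time: 9.65
position: [0.463, -0.163, 0.125]
tool_rot: [3.141, 0.017, 0.001]
ft_force: [1.1, -0.1, 3.5]
grip_width: 0.007
time: 9.85
position: [0.4632, -0.1632, 0.1244]
tool_rot: [3.142, 0.017, 0.002]
ft_force: [-1.9, -0.4, 12.0]
grip_width: 0.004
time: 10.05
position: [0.4634, -0.1632, 0.1241]
tool_rot: [-3.141, -0.017, -0.003]
ft_force: [-6.0, 2.1, 20.8]
grip_width: 0.003
{'time': 10.15, 'joint_positions': array([ 0.13229633,  0.08007374,  0.15933144,  1.98995909, -0.01528158,
        1.07094112, -1.26178377]), 'qd': array([ 1.08669118e-03, -2.13362459e-03, -1.69618969e-04,  6.82883278e-06,
       -7.42083904e-04, -2.12427766e-03,  9.47508791e-04]), 'joint_torque': array([-3.72941431e-02, -2.25727147e+01,  3.71816168e-01, -2.20537734e+01,
        2.81985401e-02, -2.06406020e+00, -1.77753816e-02]), 'position': array([ 0.46337582, -0.16316597,  0.1240726 ]), 'tool_rot': array([-3.14134816e+00, -1.66238316e-02, -2.85083899e-03]), 'ft_force': array([-6.34415428,  1.39105749, 20.40897059]), 'torque': array([0.4671115 , 1.19333628, 0.00710615]), 'grip_width': 0.005719717541299123}
```

View pics/j.png

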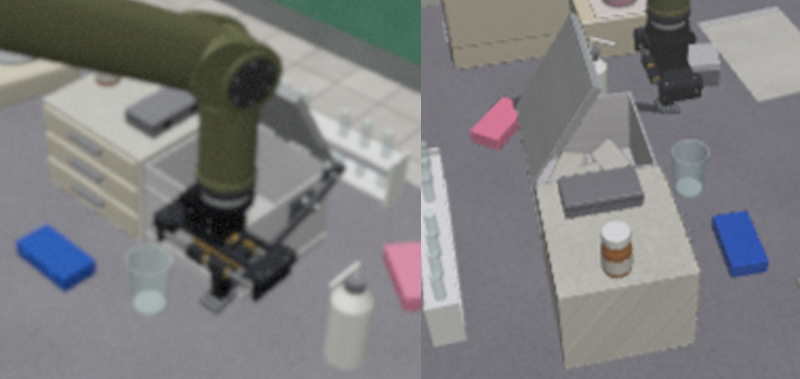

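The lid stands fully open, the lever is on its buffer with 20 N at the fingertips, and the case is flat on the drawers. I check that it stays so, then hand in.

```bash
python3 -m jog '[[[0,0,0,0,0,0,0],[0,0,0,0,0,0,0],[0,0,0,0,0,0,0],[0,0,0,0,0,0,0],[0,0,0,0,0,0,0]]]' && python3 -c "
from bench import close_job
print(close_job())"
```

```text
time: 10.65
position: [0.4634, -0.1632, 0.1241]
tool_rot: [-3.141, -0.017, -0.003]
ft_force: [-5.5, 2.1, 21.0]
grip_width: 0.006
the job is handed in; nothing more can be done
None
```

I pushed the grey case sideways off the lid onto the white drawer unit without lifting it. Then I pressed the lever's paddle straight down with the closed fingertips and handed the job in while holding it.

- **Case:** the last pictures show it flat on the drawer top, with a clear gap to the lid edge and not touching the jar.
- **Lever and lid:** the lid looks fully open. The force rose steeply on the last few millimetres, so the lever is on its buffer. It held steady for the last 0.5 s at about 21 N down and 6 N sideways at the fingertips, with the tool not moving.
- **Everything else:** in the last pictures the jar, the beaker, the wash bottle and the blue and pink look-alikes stand where they were. I did not re-check the flask, tip box, handset or spatula, which the arm never came near.
- **Time:** the robot's clock stood at 10.65 s at hand-in, against the 48 s limit.
- **Disagreements:** the networks gave a poor position for the can itself and sometimes reported the look-alikes as the case. I used a fit to the lid and drawer corners instead, which was off by up to about 3 pixels but agreed with the later overlay. No check failed.

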